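Set a spring-loaded airer leg to its length marker and hold the cam lever shut

TASK

The clothes-airer leg in the bench stand is drawn back in by a spring: pull it out until the fin on its crossbar foot lines up with the pointed tab of the length marker, with the cam lever still open. Then, keeping the leg there, squeeze the lever flat against the leg between your fingers. The clamp is worn and slips, so finish holding: keep lever and leg pinched together at the mark and do not let go; leave the marker and the things standing round the stand where they are.

Things in the scene. Friction and masses are not known exactly. Their poses are not given: they have to be found in the camera images.
- stand: Stand fixed to the counter: grey bed 150 (x) x 325 (y) x 14 mm high, grey bracket 92 mm high at its -y end (y -155 to -125 mm). From it a steel inner tube 64 mm up runs along the stand's +y over x = 0; the leg slides on it. Along x = +64 mm lies a 28 mm high gauge rail with a tick every 10 mm. Origin on the counter near the bed's middle, z up. L below = joint leg; mm coordinates are in this frame.
- leg (a joint): How far the leg is pulled out, m: starts at 0 (fully in), limit 0.115, grows along the stand's +y. It is at the mark when equal to joint marker. A spring draws it back with 3 to 4.5 N and returns it to 0 whenever it is not held; the shut lever does not lock it. A collar (34 mm wide, 38 mm high, y -75 to -45 mm + L) carries the lever.
- leg_sleeve (a point): A point on the axis of the leg's aluminium sleeve (leg_c0 in the rules), 22 mm wide (x -11 to +11), 28 mm high; bare from the collar to the foot (y -45 to +20 mm + L). The point lies 64 mm above the counter, at x = 0, y = L; axes as the stand's.
- foot_face (a point): Middle of the inner face of the leg's T-shaped foot, at x = 0, y = 20 mm + L, height 64 mm. The foot is a rubber crossbar 84 mm wide (x -42 to +42 mm), 18 mm thick (y 20 to 38 mm + L), 26 mm high. Open fingers lowered either side of sleeve and lever, just inward (-y) of this face, can push the crossbar outward and so draw the leg out.
- lever (a joint): Cam lever angle, rad: 0 = shut, flat along the sleeve; limit 0.5; starts half open at 0.32 to 0.45. Black, 7 mm thick, 24 mm high, centred 64 mm up, on the stand's -x side. Upright friction hinge at x = -19, y = -55 mm + L: it stays where left, moving it takes 3 to 4 N near the tip. Opening swings the tip to -x. Shut, its outer face is at x = -20.5 mm: lever and sleeve together are 31.5 mm wide.
- lever_tip (a point): Point on the lever's outer face at mid-height, 66 mm from the hinge, 3 mm short of its end, which stops 6 mm short of the crossbar when shut.
- foot_fin (a point): End of the thin grey fin (3.5 mm thick) at the +x end of the crossbar, at the crossbar's mid-thickness: x = 51 mm, y = 29 mm + L, height 64 mm in the stand's frame.
- marker (a joint): Position of the length marker along the gauge rail, m, on the same scale as joint leg; starts anywhere from 0.045 to 0.095. Stiff clip, to be left alone.
- marker_tip (a point): Top of the marker's thin upright tab (3.5 mm thick): x = 60 mm, y = 29 mm + joint marker, height 60 mm in the stand's frame.
- roll_on: Bystander: white round-topped plastic bottle, 53 mm across, 68 mm high, standing on the counter on the far side of the stand. Origin at the centre of its underside.
- soap_stub: Bystander: cream bar of soap, 22 x 34 x 16 mm, on the counter on the robot's side of the stand. Origin at the centre of its underside.
- sink_plug: Bystander: round grey-brown sink plug with a small ring on top, 57 mm across, 32 mm high, on the counter beyond the +y end of the stand. Origin at the centre of its underside.

How it is judged:
On the way, in this order (a step that is already met when the one before it is completed fails the run):
1. the leg is held at the length marker (fin within 4 mm of the tab along the slide) with the lever still open (over 0.15 rad) (y of foot_fin in the frame of marker_tip between -0.004 and 0.004 m and value of joint lever above 0.15 rad), for 0.3 s.
2. the lever is squeezed shut (under 0.05 rad) between the fingers, leg within 4 mm of the marker (value of joint lever below 0.05 rad and y of foot_fin in the frame of marker_tip between -0.004 and 0.004 m and contact force between the fingers and leg_c0 above 3 N and contact force between the fingers and lever above 3 N), for 0.3 s.
At the end, for the whole second after the job is handed in: The fin is within 4 mm of the marker's tab along the slide, the lever is shut (under 0.05 rad), the leg is still, and the robot is still pinching lever and sleeve, with over 3 N of finger force on each (all of step 2 and velocity of joint leg between -0.01 and 0.01 m/s); the arm keeps its last pose, push and grip.
It fails at once if the lever is shut (under 0.10 rad) while the leg is more than 7 mm from the mark (value of joint lever below 0.1 rad and (y of foot_fin in the frame of marker_tip below -0.007 m or y of foot_fin in the frame of marker_tip above 0.007 m)).
It fails at once if the length marker is shifted by more than 4 mm (distance of marker_tip from where it was at the start of the episode above 0.004 m).
It fails at once if a bystander is shifted by more than 25 mm (distance of any of roll_on, soap_stub, sink_plug from where it was at the start of the episode above 0.025 m).
It also fails if it takes over 35 s, if anything falls off the work surface, if the arm or the gripper's body presses on something with over 40 N, if the wrist force passes 120 N, or if a joint passes its speed limit or range.

ROBOT

A 7-joint arm with a two-finger parallel gripper is mounted at the origin on a cart in front of the work surface, level with it; the furniture and walls round the work are solid. World frame = base frame: x ahead of the robot, y to its left, z up, the work surface at z = 0. Lengths are in m, angles in rad, forces in N, time in s.
With the tool pointing down it reaches from about 0.4 to 0.875 m from the base axis. Payload 6.5 kg.
Tool frame: the origin (TCP) lies midway between the tips of the shut fingers; the grasp point (between the pads) lies 19 mm behind it; z points along the fingers, y is the line along which they close (so a half turn about z gives the same grasp; the last joint's range is limited). The gripper opens to 85 mm and grips with 20 to 120 N. Pads are 22 mm wide; open, the fingers measure 114 mm over their backs; the gripper's body (76 mm by 85 mm) begins 54 mm behind the grasp point. The pads swing forward as they close: fully open they stand 13 mm farther back than shut.
Start: joints at [-0.066, 0.536, -0.004, 1.538, 0.003, 1.067, -0.071], TCP at [0.65, 0, 0.231] pointing down, gripper open.
Joint ranges: [-2.7, 2.7], [-0.37, 2.16], [-1.27, 1.26], [0.24, 2.4], [-1.31, 4.45], [0.19, 1.91], [-2.76, 2.76]. Speed limits (rad/s): [2.39, 2.39, 3.14, 3.14, 3.14, 3.14, 3.14].

INTERFACE

Orientations are given as a 3x3 rotation matrix whose columns are the frame's x, y, z axes.
In Python, from rig import arm gives the robot as it stands.
- The arm moves only by the tool carry_out, never from a script. Its argument "steps" is a list of rows, each a list of 3 entries, a list of its own where there are three numbers: the opening in per cent of the stroke, from 0 (shut) to 100 (fully open), then the shift along the tool's x, y, z in cm, then the turn, a rotation vector about the tool's x, y, z in rad. A call has 1 to 8 rows; each row shifts and turns the commanded pose from where the row before left it, along the tool's axes as they then stand; what a row does not reach is not made up. A row lasts 1/10 s, in which the tool goes at most 50 mm and 8.59 degrees, less where a joint would pass 70% of its speed; a pose out of reach is approached as far as the arm can. A call is refused whole if a number of a shift passes 5 or a number of a turn 0.15, either way. A call with a gripper value outside its range is refused whole. The fingers move at their own pace and stop on an object; "squeeze" is the grip in N (left out, the last holds). Time passes only in rows, so rows that do not move let the fingers close. It gives the time, the measured TCP pose, the force and the opening at its end, in the units of the state.
- arm.read_state(): the state, without advancing time (a new reading comes with each control period).
- arm.capture(name): name is "scene" or "side" or "wrist"; returns the picture (384x512x3 uint8, red, green, blue); there is no depth.
- arm.camera_model(name): a dict with "mtx" (3x3 intrinsics, pixels), "dist" ([k1, k2, p1, p2, k3] as OpenCV has them; the pictures are not rectified), "rvec" (rotation vector, rad) and "tvec" (3), from world to camera coordinates, as OpenCV has them. Camera axes: x right, y down, z forward; pixel columns grow to the right and rows downward; lengths in m; the calibration is good to about 2 mm. A picture is of the moment at which its call begins: read the wrist's pose just before it. camera_model takes no time and is no camera call; for the wrist camera it gives the pose at the moment of the call.
- arm.hand_in(): hands the job in, once; it reports no verdict.
The state is a dict: "time": time; "qpos": joint angles; "dq": joint speeds; "tau": joint torques, N m; "position": TCP position; "ee_rot": TCP orientation; "contact_force": force on the tool from outside, world axes, zero at the start; "wrist_torque": the same for the moment, N m; "gripper_width": finger opening in m.
Only numpy, scipy, OpenCV 4.12 (cv2) and the standard library are available. Lean on these libraries where they do the work, as an engineer would, in place of code of your own. Each camera call takes 0.05 s, during which the arm holds its last target. There are 200 camera calls.

## Working session

There is one attempt and no reset: what is moved stays moved. The work goes in short steps, Python scripts to look and compute and a tool call to move; the robot and the scene stay as the last step left them, time stands still between calls to the robot, and variables do not carry over. Pictures are saved under pics/ and viewed, on a budget of 10 in all, crops included, one or two more only if the job needs it, and the job is handed in when it is done.

Besides the shell and the picture viewer there is one more tool, called after "Request:" by a JSON object that holds its "name" and its "arguments", one argument or row to a line. carry_out: Moves the arm, as the interface text tells. Its arguments: {"type":"object","properties":{"steps":{"type":"array","items":{"type":"array"}},"squeeze":{"type":"number"}},"required":["steps"]}

```bash
mkdir -p pics; ls
python3 - <<'E'
from rig import arm
import cv2,numpy as np
s=arm.read_state();print(s['time'],s['position'],s['ee_rot'],s['gripper_width'])
ims=[]
for n in ["scene","side","wrist"]:
    im=arm.capture(n)[:,:,::-1]; cv2.imwrite(f'pics/{n}0.png',im); ims.append(im)
    m=arm.camera_model(n);R=cv2.Rodrigues(np.array(m['rvec']))[0]; print(n,-R.T@np.array(m['tvec']).ravel(),R[2],np.array(m['mtx'])[0])
E
```

```text
pics
0.0 [6.49362296e-01 3.19061340e-06 2.30402600e-01] [[-1.01421846e-04  9.99998441e-01 -1.76311755e-03]
 [ 9.99999990e-01  1.01243069e-04 -1.01487269e-04]
 [-1.01308608e-04 -1.76312782e-03 -9.99998441e-01]] 0.08560404220734967
scene [ 0.01306435 -0.33225463  0.54084474] [ 0.64692984  0.52342757 -0.55453165] [433.50531757   0.         256.59703296]
side [0.86372674 0.59258884 0.67930781] [-0.34243776 -0.60971341 -0.7148328 ] [391.17090293   0.         260.08056766]
wrist [0.65009062 0.08399006 0.37254763] [-6.81348794e-04 -3.25959289e-01 -9.45383561e-01] [343.76325338   0.         262.34834711]
```

View pics/scene0.png

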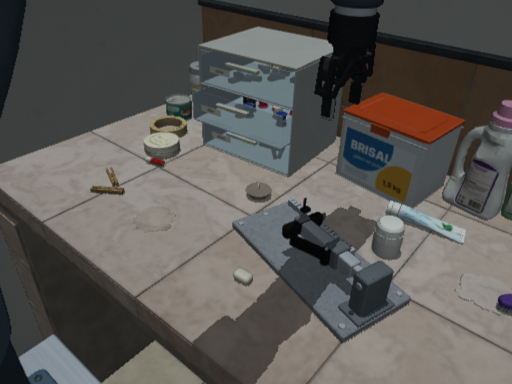

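View pics/wrist0.png

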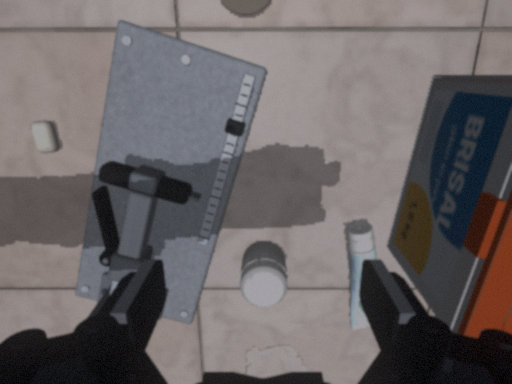

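View pics/side0.png

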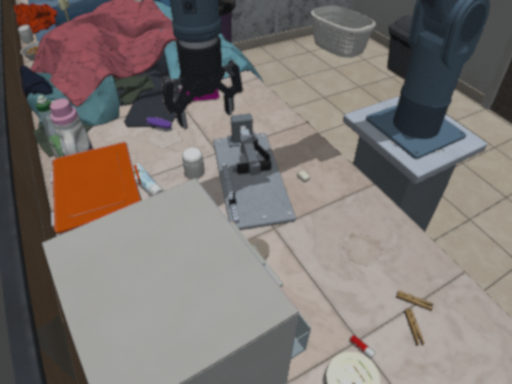

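The wrist view shows the stand from above, with its +y up and slightly right. Bed corners are at (122,20), (266,68), (190,322) and (77,293). The fin is near (200,197), the marker clip near (236,127), the soap at (45,136) and the bottle at (264,275). The scene view agrees and shows the glass cabinet beyond the sink plug.

```bash
cat > h.py <<'E'
from rig import arm
import cv2,numpy as np
def ray(m,px,z):
    K=np.array(m['mtx']);d=np.array(m['dist']);R=cv2.Rodrigues(np.array(m['rvec']))[0];t=np.array(m['tvec']).ravel()
    p=cv2.undistortPoints(np.array(px,float).reshape(-1,1,2),K,d).reshape(-1,2)
    C=-R.T@t; v=np.c_[p,np.ones(len(p))]@R
    z=np.broadcast_to(z,len(p))
    return C+v*((z-C[2])/v[:,2])[:,None]
E
python3 - <<'E'
from h import *
m=arm.camera_model('wrist')
c=ray(m,[(122,20),(266,68),(190,322),(77,293)],.014)   # TL TR BR BL
print(c.round(4)); print([np.linalg.norm(c[i]-c[(i+1)%4]).round(4) for i in range(4)])
y=(c[0]+c[1]-c[2]-c[3])[:2];y/=np.linalg.norm(y);x=np.array([y[1],-y[0]]);O=c.mean(0)[:2]
print('O',O,'yaw',np.arctan2(x[1],x[0]))
np.save('st.npy',np.r_[O,np.arctan2(x[1],x[0])])
P=ray(m,[(200,197),(236,127),(105,190),(143,170),(105,258)],[.064,.045,.064,.077,.064])
print('fin, marker, levertip?, foot, hinge',np.c_[(P[:,:2]-O)@x,(P[:,:2]-O)@y].round(4))
ms=arm.camera_model('scene')
print('cabinet corner base',ray(ms,[(290,165),(204,148)],0).round(3), 'plug',ray(ms,[(259,190)],.02).round(3))
im=cv2.imread('pics/wrist0.png')[60:330,60:300]
cv2.imwrite('pics/c1.png',cv2.resize(im,None,fx=2.2,fy=2.2,interpolation=cv2.INTER_CUBIC))
E
```

```text
[[ 0.5174  0.1308  0.014 ]
 [ 0.6533  0.0884  0.014 ]
 [ 0.5581 -0.2155  0.014 ]
 [ 0.422  -0.1724  0.014 ]]
[np.float64(0.1423), np.float64(0.3184), np.float64(0.1428), np.float64(0.3179)]
O [ 0.53770339 -0.04218323] yaw -0.30417423151168244
fin, marker, levertip?, foot, hinge [[ 0.0461  0.029 ]
 [ 0.0599  0.1001]
 [-0.0417  0.0087]
 [-0.0077  0.0438]
 [-0.0301 -0.0644]]
cabinet corner base [[0.789 0.192 0.   ]
 [0.709 0.413 0.   ]] plug [[0.628 0.158 0.02 ]]
```

View pics/c1.png

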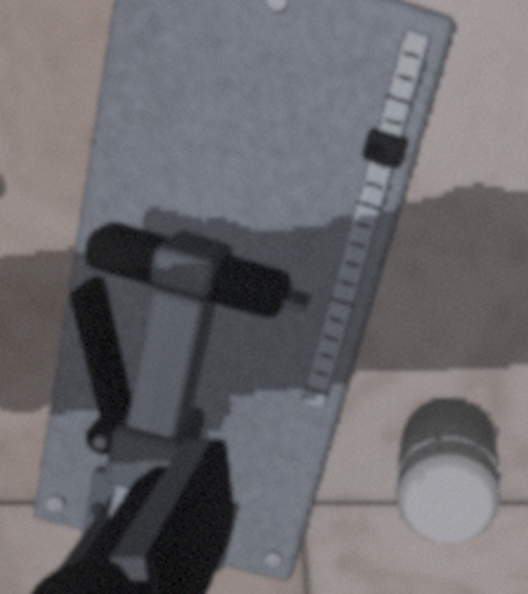

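The crop shows the fin end at about (200,195.5) and the marker clip at about (236,127) in full-image pixels. It also shows the lever half open and the soap and bottle clear of the work. The known fin and foot positions put the true origin about 5 mm to the stand's -x of the bed middle. I'll go to a hover.

Request:
{"name": "carry_out", "arguments": {
  "steps": [
    [100,[-0.93,-3.34,2],[0,0,0]],
    [100,[-0.93,-3.34,2],[0,0,0]],
    [100,[-0.93,-3.34,2],[0,0,0]],
    [100,[-0.95,-3.35,2],[0,0,0]],
    [100,[0,0,1],[0,0,0.135]],
    [100,[0,0,0],[0,0,0.135]],
    [100,[0,0,0],[0,0,0]],
    [100,[0,0,0],[0,0,0]]
  ]
}}

```text
time: 0.95
position: [0.5165, -0.0373, 0.1414]
ee_rot: [[0.263, 0.965, 0.0], [0.965, -0.263, -0.0], [-0.0, 0.0, -1.0]]
contact_force: [-0.3, -0.6, -0.3]
gripper_width: 0.0857
```

Run:
```python
from h import *
s=arm.read_state();print(s['time'],s['position'],s['ee_rot'])
im=arm.capture('wrist')[:,:,::-1];cv2.imwrite('pics/w1.png',im)
```

```text
0.95 [ 0.516548   -0.03725223  0.14140313] [[ 2.62991186e-01  9.64798184e-01  3.15617526e-04]
 [ 9.64798234e-01 -2.62991152e-01 -1.45314457e-04]
 [-5.71945074e-05  3.42723653e-04 -9.99999940e-01]]
```

View pics/w1.png

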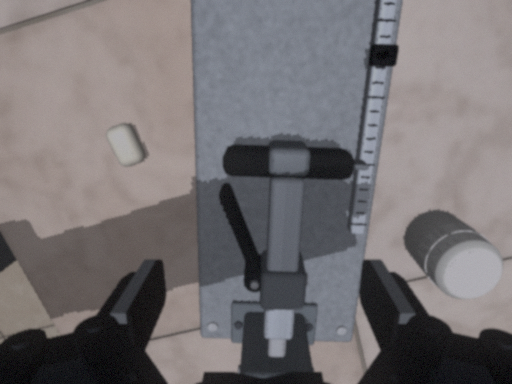

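The stand is now nearly aligned with the tool. The fin end is at about (366,165), the marker at (383,55), the lever end at (225,187), the crossbar ends at (224,160) and (353,163), and the sleeve edges at (271,215) and (301,215).

Run:
```python
from h import *
m=arm.camera_model('wrist')
n=['finend','tab60','clip28+','leverend','barL','barR','slL','slR','slL2','slR2','bedL0','bedL1']
px=[(366,165),(376,53),(383,55),(225,187),(224,160),(353,163),(272,190),(302,190),(268,245),(299,245),(193,30),(201,310)]
P=ray(m,px,[.064,.06,.04,.072,.064,.064,.078,.078,.078,.078,.014,.014])[:,:2]
O,yaw=np.load('st.npy')[:2],-.304
mid1=(P[6]+P[7])/2;mid2=(P[8]+P[9])/2;d=mid1-mid2;print('yaw sleeve',np.arctan2(-d[0],d[1]),'bed',np.arctan2(-(P[10]-P[11])[0],(P[10]-P[11])[1]),'w',np.linalg.norm(P[6]-P[7]),'barlen',np.linalg.norm(P[4]-P[5]), 'bar yaw',np.arctan2(*(P[5]-P[4])[::-1]))
x=np.array([np.cos(yaw),np.sin(yaw)]);y=np.array([-x[1],x[0]])
O=O-.0055*x
T=np.array(arm.read_state()['position'])[:2]
for a,b in zip(n+['TCP'],np.r_[P,[T]]):print(a,(b-O)@x,(b-O)@y)
```

```text
yaw sleeve -0.3022870798032066 bed -0.2997506887675636 w 0.018938812433571015 barlen 0.08465149934439904 bar yaw -0.289402276560999
finend 0.05160287121647211 0.02774082463857364
tab60 0.049398850638155724 0.09637513698631178
clip28+ 0.060299674289259156 0.09658302697362943
leverend -0.040234050337535014 0.01160318539862753
barL -0.041756767629925494 0.02752402525156311
barR 0.042885712531245374 0.02875970054086355
slL -0.009975215135259946 0.012757105129695894
slR 0.008949624842982317 0.013484462120387158
slL2 -0.010794003640441491 -0.02611819896379782
slR2 0.009901481043246467 -0.02532485983428452
bedL0 -0.06930088001731328 0.10937950553627655
bedL1 -0.06828080060151259 -0.130676640097193
TCP -0.016077566097805838 -0.0016137683969012742
```

Request:
{"name": "carry_out", "arguments": {
  "steps": [
    [100,[0,0,2.6],[0,0,0]],
    [100,[0,0,2.6],[0,0,0]],
    [100,[0,0,2.6],[0,0,0]],
    [100,[0,0,2.4],[0,0,0]],
    [100,[0,0,0],[0,0,0]],
    [100,[0,0,0],[0,0,0]]
  ]
}}

```text
time: 1.6
position: [0.5165, -0.0374, 0.0396]
ee_rot: [[0.266, 0.964, -0.0], [0.964, -0.266, 0.0], [0.0, -0.0, -1.0]]
contact_force: [0.4, -0.3, 0.0]
gripper_width: 0.0852
```

Request:
{"name": "carry_out", "arguments": {
  "steps": [
    [100,[1.0,0,0],[0,0,0]],
    [100,[1.0,0.05,0],[0,0,0]],
    [100,[1.0,0.05,0],[0,0,0]],
    [100,[1.0,0.05,0],[0,0,0]],
    [100,[1.0,0.05,0],[0,0,0]],
    [100,[1.0,0.05,0],[0,0,0]],
    [100,[0,0,0],[0,0,0]],
    [100,[0,0,0],[0,0,0]]
  ]
}}

```text
time: 2.4
position: [0.5349, 0.0203, 0.0392]
ee_rot: [[0.266, 0.964, 0.0], [0.964, -0.266, 0.0], [0.0, 0.0, -1.0]]
contact_force: [-0.4, -3.7, 1.9]
gripper_width: 0.0853
```

Run:
```python
from h import *
im=arm.capture('wrist')[:,:,::-1];cv2.imwrite('pics/w2.png',im)
```

```text
(no output)
```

View pics/w2.png

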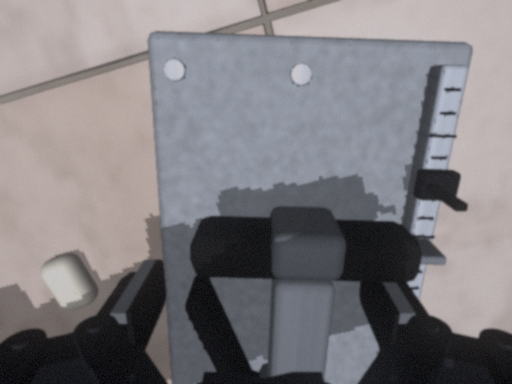

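The foot is being pushed (3.7 N) and the fin shows near (438,250), with the marker tab near (458,200). I'll zoom in on both.

Run:
```python
from h import *
im=cv2.imread('pics/w2.png')[150:290,390:490]
im=cv2.convertScaleAbs(cv2.resize(im,None,fx=4,fy=4,interpolation=cv2.INTER_CUBIC),alpha=1.8,beta=10)
cv2.imwrite('pics/c2.png',im)
```

```text
(no output)
```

View pics/c2.png

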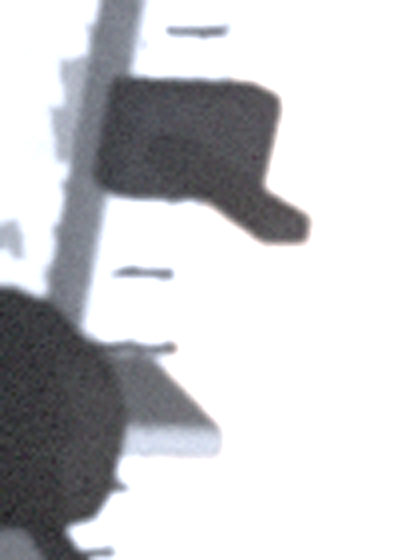

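```bash
cat >> h.py <<'E'
yaw=-.302
sx=np.array([np.cos(yaw),np.sin(yaw)]);sy=np.array([-sx[1],sx[0]])
O=np.load('st.npy')[:2]-.0055*sx
def S(P):return np.c_[(P[:,:2]-O)@sx,(P[:,:2]-O)@sy,P[:,2]].round(4)
E
python3 - <<'E'
from h import *
m=arm.camera_model('wrist')
print('fin mid',S(ray(m,[(436.25,250)]*3,[.060,.064,.068])))
print('fin top',S(ray(m,[(444.5,260)]*4,[.066,.070,.073,.076])))
print('tab',S(ray(m,[(461.75,206.2)]*3,[.057,.06,.063])))
print('tcp',S(np.array([arm.read_state()['position']])))
E
```

```text
fin mid [[0.053  0.0783 0.06  ]
 [0.0506 0.0804 0.064 ]
 [0.0483 0.0825 0.068 ]]
fin top [[0.0534 0.0773 0.066 ]
 [0.051  0.0795 0.07  ]
 [0.0491 0.0812 0.073 ]
 [0.0472 0.0829 0.076 ]]
tab [[0.0608 0.096  0.057 ]
 [0.0589 0.0971 0.06  ]
 [0.057  0.0982 0.063 ]]
tcp [[-0.0158  0.0582  0.0392]]
```

Request:
{"name": "carry_out", "arguments": {
  "steps": [
    [100,[0.6,0.02,0],[0,0,0]],
    [100,[0.6,0.02,0],[0,0,0]],
    [100,[0.48,0.02,0],[0,0,0]],
    [100,[0,0,0],[0,0,0]],
    [100,[0,0,0],[0,0,0]],
    [100,[0,0,0],[0,0,0]],
    [100,[0,0,0],[0,0,0]]
  ]
}}

```text
time: 3.15
position: [0.5396, 0.0356, 0.0392]
ee_rot: [[0.267, 0.964, -0.0], [0.964, -0.267, -0.0], [-0.0, -0.0, -1.0]]
contact_force: [0.2, -2.8, 0.0]
gripper_width: 0.0856
```

Run:
```python
from h import *
print('tcp',S(np.array([arm.read_state()['position']])))
im=arm.capture('wrist')[:,:,::-1];cv2.imwrite('pics/w3.png',im)
b=cv2.convertScaleAbs(cv2.resize(im[160:300,380:512],None,fx=4,fy=4,interpolation=cv2.INTER_CUBIC),alpha=1.8,beta=10)
cv2.imwrite('pics/c3.png',b)
```

```text
tcp [[-0.0158  0.0749  0.0392]]
```

View pics/c3.png

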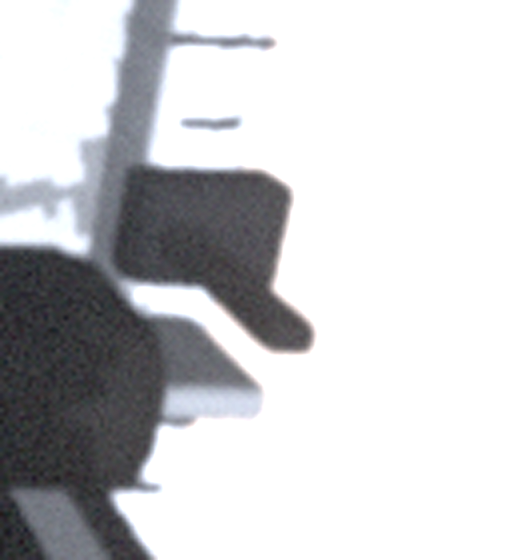

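Run:
```python
from h import *
m=arm.camera_model('wrist')
print('fin mid',S(ray(m,[(437,251.2)],.064)),'top',S(ray(m,[(445,260.5)],.07)))
print('tab',S(ray(m,[(452,243.2)]*3,[.057,.06,.063])))
```

```text
fin mid [[0.051  0.0965 0.064 ]] top [[0.0512 0.0959 0.07  ]]
tab [[0.0604 0.0965 0.057 ]
 [0.0586 0.098  0.06  ]
 [0.0567 0.0995 0.063 ]]
```

The fin is at y = 96.5 mm and the tab between 96.8 and 98 mm, so the leg is about 1 mm short. I'll add that and hold, then start closing while centring.

Request:
{"name": "carry_out", "arguments": {
  "steps": [
    [100,[0.08,0,0],[0,0,0]],
    [100,[0,0,0],[0,0,0]],
    [100,[0,0,0],[0,0,0]],
    [100,[0,0,0],[0,0,0]],
    [100,[0,0,0],[0,0,0]],
    [85,[0,0.2,0],[0,0,0]],
    [72,[0.04,0.2,0],[0,0,0]],
    [72,[0,0,0],[0,0,0]]
  ],
  "squeeze": 40
}}

```text
time: 4.0
position: [0.5442, 0.0361, 0.0395]
ee_rot: [[0.267, 0.964, 0.0], [0.964, -0.267, 0.0], [0.0, 0.0, -1.0]]
contact_force: [-0.8, -4.3, 3.3]
gripper_width: 0.0616
```

Run:
```python
from h import *
s=arm.read_state();print('tcp',S(np.array([s['position']])),s['gripper_width'],s['contact_force'])
im=arm.capture('wrist')[:,:,::-1];cv2.imwrite('pics/w4.png',im)
```

```text
tcp [[-0.0116  0.0766  0.0395]] 0.06157573469089497 [-0.76170119 -4.29079344  3.27842648]
```

View pics/w4.png

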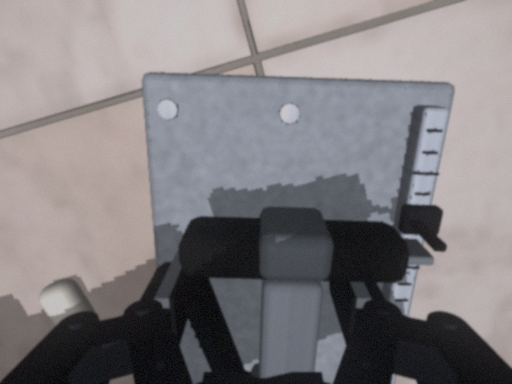

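The left finger sits just inward of the crossbar's left end and is clear of it. The fin is at (425,257) and the tab at (440,243), still in line. I'll continue closing.

Request:
{"name": "carry_out", "arguments": {
  "steps": [
    [62,[0.02,0.18,0],[0,0,0]],
    [53,[0.02,0.18,0],[0,0,0]],
    [46,[0.02,0.15,0],[0,0,0.01]],
    [42,[0.02,0.1,0],[0,0,0.01]],
    [42,[0,0,0],[0,0,0]]
  ]
}}

```text
time: 4.55
position: [0.5493, 0.0354, 0.0389]
ee_rot: [[0.286, 0.958, -0.002], [0.958, -0.286, 0.0], [-0.0, -0.002, -1.0]]
contact_force: [-5.0, -3.2, 1.8]
gripper_width: 0.0362
```

Run:
```python
from h import *
s=arm.read_state();print('tcp',S(np.array([s['position']])),s['gripper_width'],s['contact_force'])
im=arm.capture('wrist')[:,:,::-1];cv2.imwrite('pics/w5.png',im)
a=cv2.resize(im[200:384,120:380],None,fx=1.6,fy=1.6)
b=cv2.convertScaleAbs(cv2.resize(im[190:290,380:480],None,fx=3.6,fy=3.6,interpolation=cv2.INTER_CUBIC),alpha=1.8,beta=10)
o=np.zeros((360,416+360,3),np.uint8);o[:a.shape[0],:416]=a;o[:,416:]=b
cv2.imwrite('pics/c5.png',o)
```

```text
tcp [[-0.0065  0.0775  0.0389]] 0.03617172030690785 [-5.00531002 -3.20433545  1.82122399]
```

View pics/c5.png

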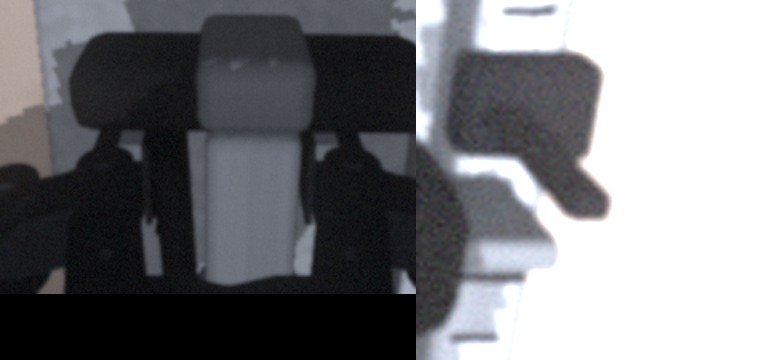

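The fingers straddle the lever (left) and sleeve (right) behind the crossbar. The tab end is at about (427.8,245.6) and the fin top end at about (418,259.4).

Run:
```python
from h import *
m=arm.camera_model('wrist')
print('fin top',S(ray(m,[(418,259.4)],.07)))
print('tab',S(ray(m,[(427.8,245.6)]*2,[.0577,.06])))
```

```text
fin top [[0.0507 0.0978 0.07  ]]
tab [[0.0601 0.097  0.0577]
 [0.0588 0.0982 0.06  ]]
```

Fin and tab agree within about 1 mm, so I'll make the final squeeze.

Request:
{"name": "carry_out", "arguments": {
  "steps": [
    [34,[0,0.1,0],[0,0,0.01]],
    [25,[0,0.05,0],[0,0,0]],
    [15,[0,0,0],[0,0,0]],
    [15,[0,0,0],[0,0,0]],
    [15,[0,0,0],[0,0,0]],
    [15,[0,0,0],[0,0,0]],
    [15,[0,0,0],[0,0,0]],
    [15,[0,0,0],[0,0,0]]
  ],
  "squeeze": 50
}}

```text
time: 5.4
position: [0.5514, 0.0346, 0.0394]
ee_rot: [[0.296, 0.955, -0.0], [0.955, -0.296, 0.0], [0.0, -0.0, -1.0]]
contact_force: [-3.5, -1.5, 5.6]
gripper_width: 0.0281
```

Run:
```python
from h import *
s=arm.read_state();print('tcp',S(np.array([s['position']])),s['gripper_width'],s['contact_force'])
im=arm.capture('wrist')[:,:,::-1];cv2.imwrite('pics/w6.png',im)
a=cv2.resize(im[200:384,120:380],None,fx=1.6,fy=1.6)
b=cv2.convertScaleAbs(cv2.resize(im[190:290,380:480],None,fx=3.6,fy=3.6,interpolation=cv2.INTER_CUBIC),alpha=1.8,beta=10)
o=np.zeros((360,416+360,3),np.uint8);o[:a.shape[0],:416]=a;o[:,416:]=b
cv2.imwrite('pics/c6.png',o)
```

```text
tcp [[-0.0042  0.0774  0.0394]] 0.028125052991007947 [-3.53049355 -1.54934931  5.58480698]
```

View pics/c6.png

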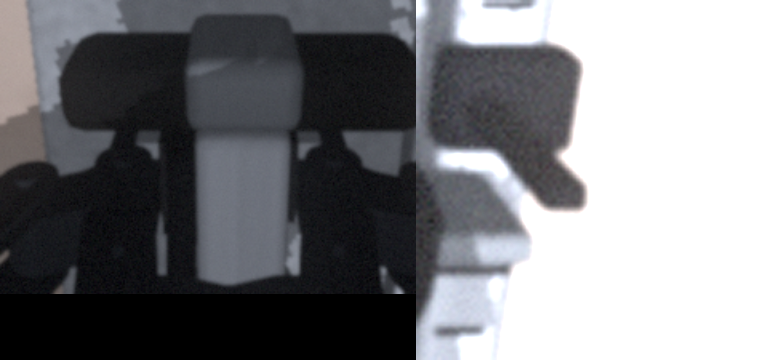

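The lever lies flat along the sleeve with both fingers against the pair. The tab end is at about (421.9,243.6) and the fin top at about (410.3,258.6).

Request:
{"name": "carry_out", "arguments": {
  "steps": [
    [15,[0,0,0],[0,0,0]],
    [15,[0,0,0],[0,0,0]],
    [15,[0,0,0],[0,0,0]],
    [15,[0,0,0],[0,0,0]]
  ]
}}

```text
time: 5.85
position: [0.5514, 0.0346, 0.0394]
ee_rot: [[0.296, 0.955, -0.0], [0.955, -0.296, 0.0], [0.0, -0.0, -1.0]]
contact_force: [-4.0, -2.2, 5.4]
gripper_width: 0.0283
```

Run:
```python
from h import *
m=arm.camera_model('wrist')
print('fin top',S(ray(m,[(410.3,258.6)],.07)))
print('tab',S(ray(m,[(421.9,243.6)]*2,[.0577,.06])))
print('lever outer/inner top edge, sleeve L/R',S(ray(m,[(120+163/1.6,200+170/1.6),(120+163/1.6,200+215/1.6),(120+196/1.6,200+170/1.6),(120+290/1.6,200+170/1.6)],[.076,.076,.078,.078])))
im=arm.capture('wrist');import cv2
d=cv2.absdiff(im,cv2.imread('pics/w6.png')[:,:,::-1]);print('change since last',d.mean(),d.max())
```

```text
fin top [[0.0506 0.0971 0.07  ]]
tab [[0.0603 0.0969 0.0577]
 [0.0591 0.0981 0.06  ]]
lever outer/inner top edge, sleeve L/R [[-0.0185  0.0806  0.076 ]
 [-0.019   0.0679  0.076 ]
 [-0.0108  0.0822  0.078 ]
 [ 0.0103  0.0822  0.078 ]]
change since last 2.148245917426215 26
```

The fin is within about 1 mm of the tab, the lever is flat and the scene is still, so I'm handing in.

```bash
python3 -c "
from rig import arm
print(arm.hand_in())"
```

```text
the job is handed in; nothing more can be done
None
```

I drew the leg out by pushing the crossbar with the open fingers until the fin lined up with the marker tab. I held it there with the lever open for over 0.3 s. Then I closed the fingers, centring the gripper as they came in, and pinched the lever flat against the sleeve at 50 N. I handed in still holding, about 6 s into the 35 s limit. The hand-in reports no verdict.

**Last checks:**
- **Alignment:** the fin was at y = 97.1 mm and the tab at 96.9 to 98.1 mm, so they agree within about 1 mm (limit 4 mm).
- **Lever:** in the picture it lies flat along the sleeve, with its outer edge at about x = -18.5 to -19 mm.
- **Stillness:** the arm pose was unchanged over the last 0.4 s, and the last two wrist pictures differed by little more than noise.
- **Marker:** it measured within about 1 mm of its first position.
- **Bystanders:** I did not measure them again at the end. The fingers never went near them.

**Disagreements:**
- The finger opening read 28 mm, not the expected 31.5 mm, which I put down to pad give or sensor offset.
- The lever edge measured about 2 mm inward of its nominal -20.5 mm.
- The forces on the lever and on the sleeve could not be read separately.

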